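# Push the counterweighted hand rest up off a wet painting

## Robot

A 6-joint arm with a two-finger parallel gripper is mounted at the origin on the work surface. World frame = base frame: x ahead of the robot, y to its left, z up, the work surface at z = 0. Lengths are in m, angles in rad, forces in N, time in s.
With the tool pointing down it reaches from about 0.4 to 0.825 m from the base axis. Payload 7 kg.
Tool frame: the origin (TCP) lies on the centre line of the jaws, within the pads' length; the fingertips stand tip_reach ahead of it and the grasp point (between the pads) is the TCP (tip_reach is the distance from the TCP to the fingertips, in m); z points along the fingers, y is the line along which they close (so a half turn about z gives the same grasp; the last joint's range is limited). The gripper opens to 88 mm and grips with 3 to 60 N. Pads are 19 mm wide; open, the fingers measure 130 mm over their backs; the gripper's body (78 mm by 193 mm) begins 47 mm behind the grasp point.
Start: joints at [-0.852, 0.359, 0.012, 0, -1.224, -0.288], TCP at [0.282, -0.613, 0.246] pointing down, gripper open.
Joint ranges: [-3.07, 3.07], [-1.43, 2.12], [-1.02, 1.25], [-3.03, 1.67], [-3.05, -0], [-3.03, 3.03]. Speed limits (rad/s): [2.39, 2.39, 3.01, 3.14, 3.14, 3.14].

## Interface

Orientations are given as [roll, pitch, yaw] about the fixed x, y, z axes, in that order (R = Rz(yaw) Ry(pitch) Rx(roll)).
In Python, from station import get_state, grab_frame, calibration, job_done, find_in, mark_of, tip_reach gives the robot as it stands.
- The arm moves only by the shell command python3 -m handwheel 'ROWS' [OPENING] [FORCE]. ROWS is JSON, a list of rows, each an object with "delta_pos": the shift along the world's x, y, z in units of 30 mm (1.0 is 30 mm), a list of three; "dr": the turn, a rotation vector about the world's x, y, z in degrees, a list of three. In form: [{"delta_pos": [tx, ty, tz], "dr": [rx, ry, rz]}, ...]. A call has 1 to 10 rows; each row shifts and turns the commanded pose from where the row before left it; what a row does not reach is not made up. A row lasts 1/10 s, in which the tool goes at most 50 mm and 8.59 degrees, less where a joint would pass 70% of its speed; a pose out of reach is approached as far as the arm can. A call is refused whole if a number of a shift passes 1 or a number of a turn 8.59, either way. A call with a gripper value outside its range is refused whole. OPENING is the closure, from -1 (fully open) to 1 (shut), set as the call begins (- or left out, the last holds). The fingers move at their own pace and stop on an object; FORCE is the grip in N (left out, the last holds). Time passes only in rows, so rows that do not move let the fingers close. It gives the time, the measured TCP pose, the force, the opening and the grip force at its end, in the units of the state.
- get_state(): the state, without advancing time (a new reading comes with each control period).
- grab_frame(name): name is "scene" or "top" or "wrist"; returns the picture (480x640x3 uint8, red, green, blue); there is no depth.
- calibration(name): a dict with "fx", "fy", "cx", "cy" (pixels), "k1" (the pictures are not rectified: a ray, as slopes to the right and down, at radius r is drawn at 1 + k1 r^2 times it, then the intrinsics apply), "extrinsics" (4x4, takes a point from world to camera coordinates). Camera axes: x right, y down, z forward; pixel columns grow to the right and rows downward; lengths in m; the calibration is good to about 2 mm. A picture is of the moment at which its call begins: read the wrist's pose just before it. calibration takes no time and is no camera call; for the wrist camera it gives the pose at the moment of the call.
- job_done(): hands the job in; it is judged then, once.
Trained networks look in the newest picture that a camera, given by its name, has taken for a name from the list of things; names that differ only in an ending like _2 or _b are one class to them, and where a whole thing is asked for, a point or a joint stands for the part that bears it (a point fixed in the world has none). Each returns a list of dicts, best first, with "conf" (0 to 1); they miss things now and then, are a little off and sometimes report something else, mostly with a low value. They report only what shows in the picture. A call takes as long as a camera call.
- find_in(camera, query): "location" ([column, row] in pixels, amid what is visible of it).
- mark_of(camera, query): "location" ([column, row] in pixels: a listed point, or the origin of a listed thing).
The state is a dict: "t": time; "q": joint angles; "qd": joint speeds; "joint_efforts": joint torques, N m; "eef_pos": TCP position; "ee_rot": TCP orientation; "force": force on the tool from outside, world axes, zero at the start; "moment": the same for the moment, N m; "width": finger opening in m; "gripper_force": force on a finger pad.
Only numpy, scipy, OpenCV 4.12 (cv2) and the standard library are available. Lean on these libraries where they do the work, as an engineer would, in place of code of your own. Each camera call takes 0.05 s, during which the arm holds its last target. There are 200 camera calls.

## Task

Push the counterweighted hand rest up by the orange paddle at its end, past its balance point, so that it tips over to its upper stop and stays raised clear of the painting by itself; then move away from it. Push gently: do not grip the hand rest or fling it up. Do not touch the wet painting, and leave the tin, the bottle, the paint tube and the brush jar where they are.

Things in the scene. Friction and masses are not known exactly. Their poses are not given: they have to be found in the camera images.
- rest_bar (a joint): Angle of the hand rest about its hinge: 0 lying level over the painting (lower stop, as it starts), growing as the paddle rises, 1.4 at the upper stop (nearly upright). A counterweight lets it fall back to 0 if released below about 0.75 and tip on to 1.4 by itself, in 1 to 2 s, if pushed beyond. The hinge is smooth; 2 N upward at the paddle is enough.
- pivot (a point): The hinge: on its axis, midway between two dark steel cheeks (50 x 100 mm, inner faces 34 mm apart) near the board's +y edge, 95 mm above the table. Axes as the board's: z up, hinge axis x; the hand rest points to -y when down and swings up in the y-z plane.
- paddle (a point): Centre of the orange paddle, a plate 44 mm wide (along x), 70 long, 6 thick, turned up 45 degrees at the end of an aluminium bar (26 wide, 10 thick, 250 long). Bar down: 272 mm from the hinge line along the board's -y, 22 mm above it; the plate rises towards -y, underside facing -y and down; lower edge 92, outer edge 142 mm above the table; space below and beyond is free. Axes turn with the bar.
- board: Fixed plywood board, 360 mm (x) by 440 mm (y), 15 mm thick, that carries everything; origin at the centre of its underside, z up, hinge post at y = +150 mm on its centre line, paddle towards -y. It is turned about the vertical by 0 to -0.75 rad (paddle end nearer the robot).
- painting: Wet blue painting with yellow lemons, 170 mm (x) by 220 mm (y) by 8 mm, lying fixed on the board under the hand rest; origin at the centre of its underside, 15 mm above the table, so its face is 23 mm above the table. Must not be touched.
- tin: Small open steel tin, 60 mm across, 50 mm high, standing on the board; origin at the centre of its underside. Bystander.
- varnish: Amber bottle, 44 mm across, 85 mm high, standing on the board; origin at the centre of its underside. Bystander.
- tube: White and red paint tube lying on the board, 32 mm wide, about 100 mm long (along its y), 17 mm high; origin on its underside near its middle. Bystander.
- brush_jar: Green glass jar of brushes, 72 mm across, 90 mm high, brushes up to 210 mm high, standing on the board on the robot's side near the hinge post; origin at the centre of its underside. Bystander.

How it is judged:
At the end, for the whole second after the job is handed in: The hand rest stands at its upper stop (joint above 1.33 rad) and is still (under 0.05 rad/s); tin, bottle, tube and jar are upright and within 20 mm of where they started (value of joint rest_bar above 1.33 rad and velocity of joint rest_bar between -0.05 and 0.05 rad/s and distance of each of tin, varnish, tube, brush_jar from where it was at the start of the episode below 0.02 m and angle between each of tin, varnish, tube, brush_jar's own z axis and vertical below 0.35 rad); the robot touches nothing.
It fails at once if the wet painting is touched (contact force between any of the arm, the fingers and painting above 0.5 N).
It fails at once if the hand rest is gripped or forced (contact force between any of the fingers, the arm and rest_bar above 20 N).
It fails at once if the hand rest is flung (faster than 3 rad/s) (velocity of joint rest_bar above 3 rad/s or velocity of joint rest_bar below -3 rad/s).
It fails at once if the tin, bottle, tube or brush jar is shifted by more than 20 mm or lifted (distance of any of tin, varnish, tube, brush_jar from where it was at the start of the episode above 0.02 m).
It fails at once if the tin, bottle, tube or brush jar is tipped (angle between any of tin, varnish, tube, brush_jar's own z axis and vertical above 0.35 rad).
It also fails if it takes over 42 s, if anything falls off the work surface, if the arm or the gripper's body presses on something with over 40 N, if the wrist force passes 120 N, or if a joint passes its speed limit or range.

## Working session

There is one attempt and no reset: what is moved stays moved. The work goes in short steps, Python scripts to look and compute and a shell command to move; the robot and the scene stay as the last step left them, time stands still between calls to the robot, and variables do not carry over. Pictures are saved under pics/ and viewed, at most 10 in all, crops included, and the job is handed in when it is done.

```bash
mkdir -p pics; cat > h.py <<'E'
import numpy as np, cv2
from station import *
def ray(cam,px,cal=None):
    c=cal or calibration(cam); u=(px[0]-c['cx'])/c['fx']; v=(px[1]-c['cy'])/c['fy']
    K=np.array([[1,0,0],[0,1,0],[0,0,1.]])
    r=np.hypot(u,v); s=r
    for _ in range(30): s=r/(1+c['k1']*s*s)
    f=s/r if r>0 else 1
    E=np.array(c['extrinsics']); R=E[:3,:3]; t=E[:3,3]
    return -R.T@t, R.T@np.array([u*f,v*f,1.])
def atz(cam,px,z):
    o,d=ray(cam,px); return o+d*(z-o[2])/d[2]
def proj(cam,p):
    c=calibration(cam); E=np.array(c['extrinsics']); q=E[:3,:3]@np.array(p)+E[:3,3]
    u,v=q[:2]/q[2]; f=1+c['k1']*(u*u+v*v)
    return np.array([c['cx']+c['fx']*u*f,c['cy']+c['fy']*v*f])
def tri(a,b):
    A=[];y=[]
    M=np.zeros((3,3));bb=np.zeros(3)
    for o,d in (a,b):
        d=d/np.linalg.norm(d);P=np.eye(3)-np.outer(d,d);M+=P;bb+=P@o
    return np.linalg.solve(M,bb)
E
python3 - <<'E'
from h import *
s=get_state(); print(s['t'],s['eef_pos'],s['ee_rot'],s['width'],tip_reach)
for cam in ('scene','top'):
    cv2.imwrite(f'pics/{cam}0.png',grab_frame(cam)[:,:,::-1])
    for n,z in (('pivot',.095),('paddle',.117),('board',0),('painting',.015),('tin',.015),('varnish',.015),('tube',.015),('brush_jar',.015)):
        m=mark_of(cam,n)
        if m: print(cam,n,np.round(m[0]['location']),round(m[0]['conf'],2),np.round(atz(cam,m[0]['location'],z),3))
E
```

```text
0.0 [ 0.28168655 -0.61292487  0.24463126] [ 3.13996585e+00 -1.20189360e-04 -2.71090547e+00] 0.08711924116658158 0.019
scene pivot [426. 292.] 0.64 [0.595 0.24  0.095]
scene paddle [283. 248.] 0.68 [ 0.589 -0.029  0.117]
scene board [342. 315.] 0.56 [0.594 0.089 0.   ]
scene painting [325. 304.] 0.59 [0.593 0.055 0.015]
scene tin [297. 253.] 0.64 [ 0.447 -0.068  0.015]
scene varnish [326. 364.] 0.89 [0.743 0.117 0.015]
scene tube [239. 333.] 0.72 [ 0.727 -0.055  0.015]
scene brush_jar [432. 288.] 0.89 [0.468 0.231 0.015]
top pivot [207. 208.] 0.87 [0.606 0.237 0.095]
top paddle [350. 218.] 0.65 [ 0.591 -0.026  0.117]
top board [290. 218.] 0.92 [0.595 0.087 0.   ]
top painting [305. 221.] 0.9 [0.589 0.057 0.015]
top tin [363. 291.] 0.74 [ 0.453 -0.06   0.015]
top varnish [273. 148.] 0.75 [0.733 0.123 0.015]
top tube [360. 153.] 0.59 [ 0.727 -0.051  0.015]
top brush_jar [218. 281.] 0.75 [0.468 0.227 0.015]
```

View pics/scene0.png

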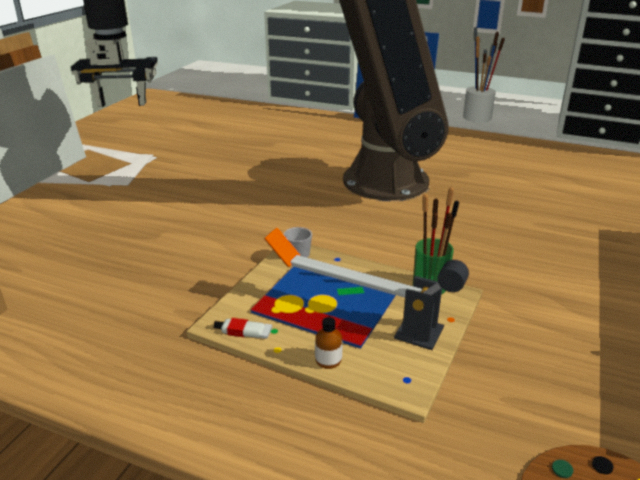

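View pics/top0.png

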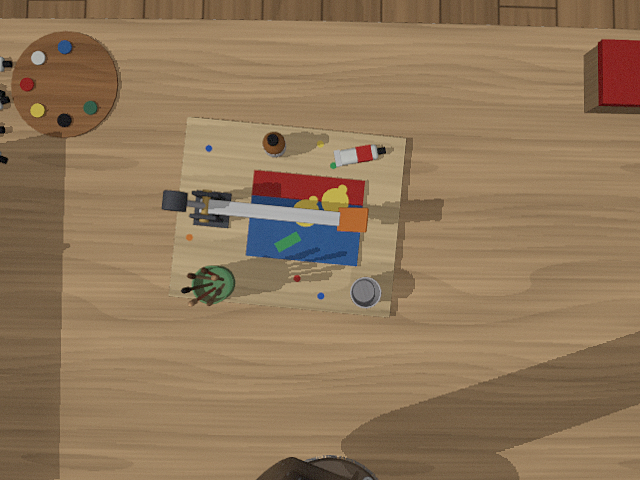

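The top view shows the board corners near (187,117), (412,138), (391,317) and (168,296). The paddle is at (352,219), the post at (208,208), and the space on the -y (right) side is free. I'll fit the board pose and work out the approach.

```bash
cat > plan.py <<'E'
from h import *
from scipy.spatial.transform import Rotation as Ro
from scipy.optimize import least_squares
def w(p,b):
    c,s=np.cos(p[2]),np.sin(p[2]); return np.array([p[0]+c*b[0]-s*b[1],p[1]+s*b[0]+c*b[1],b[2]])
if __name__=='__main__':
    ob=[('top',w_,b) for w_,b in [((187,117),(.18,.22,.015)),((412,138),(.18,-.22,.015)),((391,317),(-.18,-.22,.015)),((168,296),(-.18,.22,.015)),((207,208),(0,.15,.095)),((350,218),(0,-.122,.117)),((290,218),(0,0,0))]]
    ob+=[('scene',(426,292),(0,.15,.095)),('scene',(283,248),(0,-.122,.117)),('scene',(342,315),(0,0,0))]
    f=lambda p:np.concatenate([proj(c,w(p,b))-u for c,u,b in ob])
    r=least_squares(f,[.595,.088,-.09],loss='soft_l1',f_scale=2); p=r.x
    print(p,np.round(r.fun if 0 else f(p),1))
    np.save('board.npy',p)
    s=get_state(); R0=Ro.from_euler('xyz',s['ee_rot'])
    th=np.radians(45)
    for th in (0,np.radians(45)):
        R=Ro.from_euler('z',p[2])*Ro.from_euler('x',th)*Ro.from_euler('xyz',[np.pi,0,-np.pi/2])
        print('target rpy',R.as_euler('xyz'),'z',R.as_matrix()[:,2],'dr deg',np.degrees((R*R0.inv()).as_rotvec()))
    zt=R.as_matrix()[:,2]
    n=np.array([0,-1,-1])/2**.5
    tipb=np.array([0,-.122,.117])+n*.013     # contact, tip at plate centre
    tip=w(p,tipb); print('contact TCP',tip-zt*.019, 'pre TCP (80mm out)',w(p,tipb+[0,-.08,0])-zt*.019,'now',s['eef_pos'])
E
python3 plan.py
```

```text
[ 0.59614439  0.09000047 -0.07763237] [-0.1  0.1 -5.4 -0.3 -0.4  1.   0.8  1.5 -1.2 -1.   2.9  1.9 -1.5 -0.4
 -2.5  3.9 -0.5 -0.7 -0.3  0.9]
target rpy [-3.14159265  0.         -1.6484287 ] z [-1.22095831e-16  9.49767690e-18 -1.00000000e+00] dr deg [-1.38319033e-03  7.39068456e-04  6.08713774e+01]
target rpy [ 3.14159265  0.78539816 -1.6484287 ] z [ 0.05483925  0.70497706 -0.70710678] dr deg [ 38.62816886 -26.93125891  57.59120434]
contact TCP [ 0.5849279  -0.05419135  0.12124264] pre TCP (80mm out) [ 0.57872354 -0.1339504   0.12124264] now [ 0.28184912 -0.6133      0.24556174]
```

```bash
python3 -m handwheel '[{"delta_pos":[0.62,1,0],"dr":[0,0,7.6]},{"delta_pos":[0.62,1,0],"dr":[0,0,7.6]},{"delta_pos":[0.62,1,0],"dr":[0,0,7.6]},{"delta_pos":[0.62,1,0],"dr":[0,0,7.6]},{"delta_pos":[0.62,1,0],"dr":[0,0,7.6]},{"delta_pos":[0.62,1,0],"dr":[0,0,7.6]},{"delta_pos":[0.62,1,0],"dr":[0,0,7.6]},{"delta_pos":[0.62,1,0],"dr":[0,0,7.6]},{"delta_pos":[0.62,0.8,0],"dr":[0,0,0]},{"delta_pos":[0.62,0.8,0],"dr":[0,0,0]}]' 1 20
python3 -m handwheel '[{"delta_pos":[0.62,0.6,0],"dr":[5,-0.4,0]},{"delta_pos":[0.62,0.6,0],"dr":[5,-0.4,0]},{"delta_pos":[0.62,0.6,0],"dr":[5,-0.4,0]},{"delta_pos":[0.62,0.6,0],"dr":[5,-0.4,0]},{"delta_pos":[0.62,0.6,0],"dr":[5,-0.4,0]},{"delta_pos":[0.62,0.6,0],"dr":[5,-0.4,0]},{"delta_pos":[0,0,0],"dr":[5,-0.4,0]},{"delta_pos":[0,0,0],"dr":[5,-0.4,0]},{"delta_pos":[0,0,0],"dr":[5,-0.4,0]},{"delta_pos":[0,0,0],"dr":[0,0,0]}]'
python3 -c "
from h import *
s=get_state();print(s['q'],s['force'],s['width'])
cv2.imwrite('pics/scene1.png',grab_frame('scene')[:,:,::-1])"
```

```text
t: 1.9
eef_pos: [0.4686, -0.3241, 0.2459]
ee_rot: [-3.141, -0.0, -1.649]
force: [0.7, -1.5, 1.0]
width: 0.013
gripper_force: 0.0
t: 2.9
eef_pos: [0.5787, -0.2188, 0.2429]
ee_rot: [3.137, 0.792, -1.656]
force: [-0.4, -0.9, -1.0]
width: 0.0003
gripper_force: 0.0
[-0.50374779  0.51282456  0.28231164 -0.71238543 -1.69654987  0.45977488] [-0.43520237 -0.86015611 -0.97275735] 0.00032966058504192545
```

View pics/scene1.png

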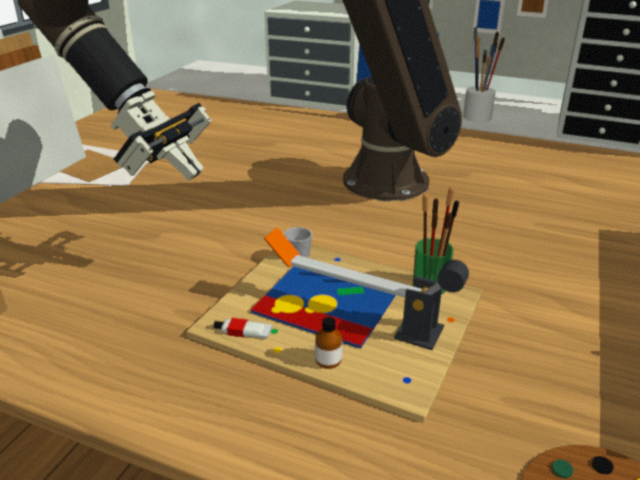

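The tilt is right: the fingertips at (195,172) point toward the paddle at (280,245). Next I descend and close to about 30 mm.

```bash
python3 -m handwheel '[{"delta_pos":[0,0,-0.83],"dr":[0,0,0]},{"delta_pos":[0,0,-0.83],"dr":[0,0,0]},{"delta_pos":[0,0,-0.83],"dr":[0,0,0]},{"delta_pos":[0,0,-0.83],"dr":[0,0,0]},{"delta_pos":[0,0,-0.83],"dr":[0,0,0]},{"delta_pos":[0,0.9,0],"dr":[0,0,0]},{"delta_pos":[0,0.9,0],"dr":[0,0,0]},{"delta_pos":[0,0.9,0],"dr":[0,0,0]},{"delta_pos":[0,0.9,0],"dr":[0,0,0]},{"delta_pos":[0.1,0.6,0],"dr":[0,0,0]}]'
python3 -m handwheel '[{"delta_pos":[0,0,0],"dr":[0,0,0]},{"delta_pos":[0,0,0],"dr":[0,0,0]},{"delta_pos":[0,0,0],"dr":[0,0,0]}]'
python3 -c "
from h import *
s=get_state();print(s['q'],s['force'])
a=grab_frame('scene')[180:420,180:500];b=grab_frame('top')[120:360,140:460]
cv2.imwrite('pics/c2.png',cv2.resize(np.vstack([a,b]),None,fx=1.25,fy=1.25)[:,:,::-1])"
```

```text
t: 3.95
eef_pos: [0.5826, -0.0893, 0.1221]
ee_rot: [-3.138, 0.786, -1.646]
force: [0.4, 0.4, 0.4]
width: 0.0005
gripper_force: 0.0
t: 4.25
eef_pos: [0.5827, -0.0919, 0.1212]
ee_rot: [-3.14, 0.787, -1.648]
force: [0.0, -0.7, -0.0]
width: 0.0006
gripper_force: 0.0
[-0.3405993   0.5325261   0.02399372 -0.77012313 -1.3851463   0.53973976] [ 0.04385413 -0.67613565 -0.03467294]
```

View pics/c2.png

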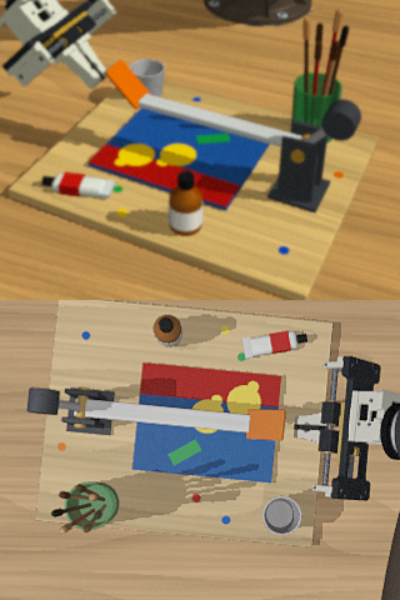

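The fingers are aligned with the paddle in both views, and the gap is about 35 mm. I'll close it slowly.

```bash
python3 -m handwheel '[{"delta_pos":[0.02,0.25,0],"dr":[0,0,0]},{"delta_pos":[0.02,0.25,0],"dr":[0,0,0]},{"delta_pos":[0.02,0.25,0],"dr":[0,0,0]},{"delta_pos":[0,0.15,0],"dr":[0,0,0]},{"delta_pos":[0,0.1,0],"dr":[0,0,0]},{"delta_pos":[0,0.1,0],"dr":[0,0,0]},{"delta_pos":[0,0.1,0],"dr":[0,0,0]},{"delta_pos":[0,0,0],"dr":[0,0,0]}]'
python3 - <<'E'
from plan import *
# arc of TCP: rotate about hinge from current pose as if contact at theta=0
p=np.load('board.npy'); s=get_state(); x=np.array(s['eef_pos'])
h=w(p,(0,.15,.095)); ax=np.array([np.cos(p[2]),np.sin(p[2]),0])
prev=x
for t in np.arange(.1,1.01,.1):
    q=h+Ro.from_rotvec(-t*ax).apply(x-h); print(round(t,1),np.round(q,3),'units',np.round((q-prev)/.03,2)); prev=q
E
```

```text
t: 5.15
eef_pos: [0.5842, -0.055, 0.1211]
ee_rot: [-3.141, 0.788, -1.649]
force: [-0.1, 0.3, -0.2]
width: 0.0005
gripper_force: 0.0
0.1 [ 0.585 -0.051  0.15 ] units [0.01 0.14 0.98]
0.2 [ 0.585 -0.044  0.179] units [0.02 0.23 0.96]
0.3 [ 0.586 -0.034  0.207] units [0.03 0.33 0.93]
0.4 [ 0.587 -0.022  0.234] units [0.03 0.42 0.89]
0.5 [ 0.588 -0.006  0.26 ] units [0.04 0.51 0.85]
0.6 [0.589 0.011 0.283] units [0.05 0.59 0.79]
0.7 [0.591 0.031 0.305] units [0.05 0.66 0.73]
0.8 [0.593 0.053 0.325] units [0.06 0.73 0.66]
0.9 [0.594 0.077 0.343] units [0.06 0.79 0.58]
1.0 [0.596 0.102 0.358] units [0.07 0.85 0.5 ]
```

```bash
python3 -m handwheel '[{"delta_pos":[0,0.06,0.2],"dr":[-1,0.1,0]},{"delta_pos":[0,0.06,0.25],"dr":[-1.5,0.1,0]},{"delta_pos":[0.01,0.06,0.3],"dr":[-1.7,0.1,0]},{"delta_pos":[0.01,0.06,0.3],"dr":[-1.7,0.1,0]},{"delta_pos":[0.01,0.1,0.4],"dr":[-2.5,0.2,0]},{"delta_pos":[0.01,0.12,0.4],"dr":[-2.5,0.2,0]},{"delta_pos":[0.01,0.14,0.4],"dr":[-2.5,0.2,0]},{"delta_pos":[0.01,0.14,0.3],"dr":[-2,0.2,0]},{"delta_pos":[0.01,0.1,0.2],"dr":[-1.2,0.1,0]},{"delta_pos":[0,0,0],"dr":[0,0,0]}]'
python3 -c "
from h import *
s=get_state();print(s['force'])
a=grab_frame('scene')[130:400,180:500];b=grab_frame('top')[120:360,140:460]
cv2.imwrite('pics/c3.png',cv2.resize(np.vstack([a,b]),None,fx=1.15,fy=1.15)[:,:,::-1])"
```

```text
t: 6.15
eef_pos: [0.5869, -0.029, 0.2058]
ee_rot: [-3.136, 0.497, -1.645]
force: [0.2, -0.5, -0.8]
width: 0.0003
gripper_force: 0.4
[ 0.19340075 -0.54450722 -0.79515993]
```

View pics/c3.png

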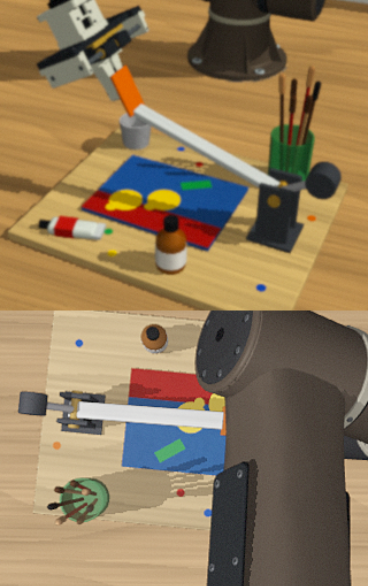

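The paddle is resting on the fingertips and the bar is at about 0.3 rad, with a low contact force. I'll continue along the arc.

```bash
python3 -m handwheel '[{"delta_pos":[0.01,0.14,0.3],"dr":[-2,0.1,0]},{"delta_pos":[0.02,0.2,0.44],"dr":[-2.8,0.2,0]},{"delta_pos":[0.02,0.24,0.43],"dr":[-2.8,0.2,0]},{"delta_pos":[0.02,0.26,0.42],"dr":[-2.8,0.2,0]},{"delta_pos":[0.02,0.29,0.4],"dr":[-2.8,0.2,0]},{"delta_pos":[0.02,0.3,0.39],"dr":[-2.8,0.2,0]},{"delta_pos":[0.02,0.33,0.37],"dr":[-2.8,0.2,0]},{"delta_pos":[0.02,0.34,0.35],"dr":[-2.8,0.2,0]},{"delta_pos":[0.02,0.2,0.2],"dr":[-1.5,0.1,0]},{"delta_pos":[0,0,0],"dr":[0,0,0]}]'
python3 -c "
from h import *
s=get_state();print(s['force'],s['q'])
a=grab_frame('scene')[80:400,180:520]
cv2.imwrite('pics/c4.png',a[:,:,::-1])"
```

```text
t: 7.25
eef_pos: [0.5915, 0.0398, 0.3021]
ee_rot: [-3.138, 0.093, -1.647]
force: [1.5, 0.4, 0.5]
width: 0.0002
gripper_force: 0.0
[1.54067122 0.43662541 0.50829325] [ 0.34262628  0.18488906 -0.06436536 -0.08698752 -1.28145406 -0.39540689]
```

View pics/c4.png

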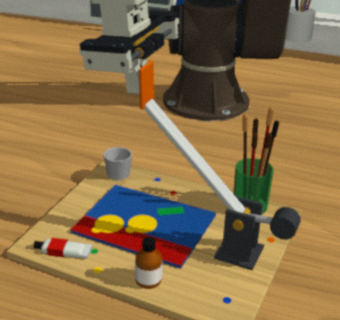

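The bar is near 0.72 rad and still leaning on the fingers. I'll go gently past the balance point, then stop and wait.

```bash
python3 -m handwheel '[{"delta_pos":[0.01,0.2,0.19],"dr":[-1.5,0.1,0]},{"delta_pos":[0.02,0.24,0.2],"dr":[-1.7,0.1,0]},{"delta_pos":[0.02,0.25,0.2],"dr":[-1.7,0.1,0]},{"delta_pos":[0.02,0.25,0.2],"dr":[-1.7,0.1,0]},{"delta_pos":[0.02,0.25,0.18],"dr":[0,0,0]},{"delta_pos":[0,0.2,0.1],"dr":[0,0,0]},{"delta_pos":[0,0,0],"dr":[0,0,0]},{"delta_pos":[0,0,0],"dr":[0,0,0]},{"delta_pos":[0,0,0],"dr":[0,0,0]},{"delta_pos":[0,0,0],"dr":[0,0,0]}]'
python3 -m handwheel '[{"delta_pos":[0,0,0],"dr":[0,0,0]},{"delta_pos":[0,0,0],"dr":[0,0,0]},{"delta_pos":[0,0,0],"dr":[0,0,0]},{"delta_pos":[0,0,0],"dr":[0,0,0]},{"delta_pos":[0,0,0],"dr":[0,0,0]},{"delta_pos":[0,0,0],"dr":[0,0,0]},{"delta_pos":[0,0,0],"dr":[0,0,0]},{"delta_pos":[0,0,0],"dr":[0,0,0]}]'
python3 -c "
from h import *
s=get_state();print(s['force'],s['q'])
a=grab_frame('scene')[80:400,180:520]
cv2.imwrite('pics/c5.png',a[:,:,::-1])"
```

```text
t: 8.3
eef_pos: [0.5941, 0.0802, 0.3345]
ee_rot: [-3.135, -0.022, -1.648]
force: [0.2, -0.3, -0.6]
width: 0.0008
gripper_force: 0.0
t: 9.1
eef_pos: [0.5942, 0.0806, 0.3346]
ee_rot: [-3.135, -0.022, -1.648]
force: [0.0, -0.9, -0.2]
width: 0.0004
gripper_force: 0.0
[ 0.00117997 -0.9449454  -0.17860849] [ 0.47449123  0.1905633  -0.02728043  0.02285439 -1.35911507 -0.55626846]
```

View pics/c5.png

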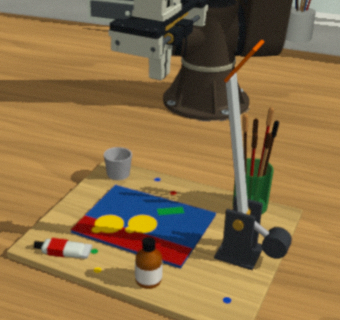

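The bar has tipped nearly upright on its own and is clear of the fingers. I'll back off along -y.

```bash
python3 -m handwheel '[{"delta_pos":[0,-0.4,0],"dr":[0,0,0]},{"delta_pos":[0,-0.8,0],"dr":[0,0,0]},{"delta_pos":[0,-0.9,0],"dr":[0,0,0]},{"delta_pos":[0,-0.9,0],"dr":[0,0,0]},{"delta_pos":[0,-0.9,0],"dr":[0,0,0]},{"delta_pos":[0,-0.9,0],"dr":[0,0,0]},{"delta_pos":[0,-0.9,0],"dr":[0,0,0]},{"delta_pos":[0,-0.5,0],"dr":[0,0,0]},{"delta_pos":[0,0,0],"dr":[0,0,0]},{"delta_pos":[0,0,0],"dr":[0,0,0]}]'
python3 -m handwheel '[{"delta_pos":[0,0,0],"dr":[0,0,0]},{"delta_pos":[0,0,0],"dr":[0,0,0]},{"delta_pos":[0,0,0],"dr":[0,0,0]},{"delta_pos":[0,0,0],"dr":[0,0,0]},{"delta_pos":[0,0,0],"dr":[0,0,0]},{"delta_pos":[0,0,0],"dr":[0,0,0]},{"delta_pos":[0,0,0],"dr":[0,0,0]},{"delta_pos":[0,0,0],"dr":[0,0,0]},{"delta_pos":[0,0,0],"dr":[0,0,0]},{"delta_pos":[0,0,0],"dr":[0,0,0]}]'
python3 - <<'E'
from plan import *
p=np.load('board.npy'); a=grab_frame('scene')
for t in (1.2,1.4):
    b=np.array([0,.15,.095])+Ro.from_euler('x',-t).apply([0,-.272,.022]); print(t,proj('scene',w(p,b)))
print(mark_of('scene','paddle')[:1])
b=grab_frame('scene')
for n in ('tin','varnish','tube','brush_jar'): print(n,np.round(mark_of('scene',n)[0]['location']))
cv2.imwrite('pics/c6.png',a[80:400,180:520,::-1])
E
```

```text
t: 10.15
eef_pos: [0.594, -0.1057, 0.3346]
ee_rot: [-3.135, -0.022, -1.649]
force: [0.3, -0.4, 0.6]
width: 0.0004
gripper_force: 0.0
t: 11.15
eef_pos: [0.5941, -0.1055, 0.3347]
ee_rot: [-3.135, -0.022, -1.648]
force: [-0.3, -0.2, -0.7]
width: 0.0006
gripper_force: 0.0
1.2 [389.18122036 141.74844745]
1.4 [423.9544527  141.17325643]
[{'location': [423.4, 138.8], 'conf': 0.74}]
tin [297. 253.]
varnish [327. 363.]
tube [237. 333.]
brush_jar [431. 288.]
```

View pics/c6.png

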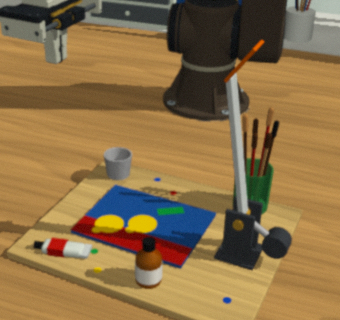

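The paddle is at (423,139), which matches the 1.4 rad stop. The bystanders are where they started and the arm is clear.

```bash
python3 -c "
from station import job_done
print(job_done())"
```

```text
the job is handed in; nothing more can be done
None
```

The hand rest tipped over to its upper stop and stays raised by itself; the arm has backed away, the tin, bottle, tube and jar look unmoved in the last picture, and the job is handed in (no verdict was returned).

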